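# Release a grinding ball with the blue pedal

## Task

Push the blue pedal of the ball feeder all the way down to its stop with the gripper and keep it there for about a second, so that the steel grinding ball rolls out into that feeder's tray; then let the pedal come back up. Leave the pedal of the orange feeder alone.

Things in the scene. Friction and masses are not known exactly. Their poses are not given: they have to be found in the camera images.
- blue_press (a point): Centre of the top of the blue pedal's tread (blue plate, black ribs, 95 x 72 x 8 mm), where to push down. 92 mm above the bench at rest, 66 mm at the rigid stop; a spring resists, 4 N at first, 9 N at the stop. Level hinge 100 mm away on the side far from the robot; the lever's far end lifts the ball's gate. The tread tilts 7 degrees either way. Its feeder is fixed, yawed up to 20 degrees.
- blue_tray (a point): Centre of the floor of the blue feeder's white open catch tray, 70 by 66 mm inside, floor 4 mm and wall tops 28 mm above the bench, at the foot of the chute. Axes are the feeder's: -x from hinge to tread, z up; the resting tread's centre lies 220 mm along -x and 85 mm along -y from here.
- blue_ball_center (a point): Centre of the bright steel ball, 20 mm across, about 33 g, that waits behind the blue feeder's gate in an inclined chute with clear walls; it rolls into the tray by itself when the gate lifts.
- orange_pedal (a joint): Pedal of a second, otherwise equal feeder with an orange tread and gate, which must be left alone. 0 rad is up (at rest), 0.26 is down at its stop. The two feeders stand side by side, either one on the left.

How it is judged:
By the outcome, as a careful person would: the job done as asked, in the order asked, and still so for the second after the job is handed in, with the robot touching nothing.
It also fails if it takes over 29 s, if anything falls off the work surface, if the arm or the gripper's body presses on something with over 40 N, if the wrist force passes 120 N, or if a joint passes its speed limit or range.

## Robot

A 6-joint arm with a two-finger parallel gripper is mounted at the origin on the work surface. World frame = base frame: x ahead of the robot, y to its left, z up, the work surface at z = 0. Lengths are in m, angles in rad, forces in N, time in s.
With the tool pointing down it reaches from about 0.275 to 0.725 m from the base axis. Payload 15.9 kg.
Tool frame: the origin (TCP) lies midway between the tips of the shut fingers; the grasp point (between the pads) lies 19 mm behind it; z points along the fingers, y is the line along which they close (so a half turn about z gives the same grasp; the last joint's range is limited). The gripper opens to 85 mm and grips with 20 to 120 N. Pads are 22 mm wide; open, the fingers measure 114 mm over their backs; the gripper's body (76 mm by 85 mm) begins 54 mm behind the grasp point. The pads swing forward as they close: fully open they stand 13 mm farther back than shut.
Start: joints at [1.312, 0.213, -0.034, 1.323, 0, 1.571], TCP at [0.128, 0.483, 0.21] pointing down, gripper open.
Joint ranges: [-2.98, 2.98], [-0.74, 1.72], [-1.14, 1.35], [-2.1, 2.04], [-1.57, 1.44], [-3.14, 3.14]. Speed limits (rad/s): [1.89, 1.89, 2.39, 2.57, 3.14, 3.14].

## Interface

Orientations are given as a 3x3 rotation matrix whose columns are the frame's x, y, z axes.
In Python, from station import r gives the robot as it stands. Calls block until the motion is done:
- r.goto(position, orientation): joint-space move of the TCP to a pose.
- r.move_straight(position, orientation=None, feed=0.15, until_force=None): straight line of the TCP; orientation=None keeps the orientation; feed is the mean speed in m/s. With until_force (N) it stops when the force on the tool has changed by that much, and returns True; else False.
- r.set_joints(angles): joint-space move.
- r.gripper_to(opening, newtons=None): opening from 0.0 (shut) to 1.0 (fully open); newtons is the grip in N (None keeps the last); returns when the fingers have stopped.
- r.hold(seconds).
- r.ik(position, orientation): joint angles nearest the present ones, or None.
- r.get_state(): the state.
- r.read_camera(name): name is "scene" or "top" or "wrist"; returns a dict with "color" (480x640x3 uint8, blue, green, red), "vfov" (degrees; the focal length in pixels is half the picture's height over the tangent of half this angle, whatever the lens; pixels are square), "cx", "cy" (the principal point, pixels), "k1" (the pictures are not rectified: a ray, as slopes to the right and down, at radius r is drawn at 1 + k1 r^2 times it, then the intrinsics apply), "world_from_camera" (4x4, takes a point from camera to world coordinates); the wrist camera has in their place "tool_from_camera" (4x4, takes a point from camera to tool coordinates, whose origin is the TCP and whose axes are the flange's). Camera axes: x right, y down, z forward; pixel columns grow to the right and rows downward; lengths in m; the calibration is good to about 2 mm. A picture is of the moment at which its call begins: read the wrist's pose just before it. There is no depth.
A pose or a line that the arm cannot do raises r.IKError and nothing moves.
- r.close_job(): hands the job in; it is judged then, once.
Trained networks look in a picture, given as the dict that the camera call returned (one of the last four; its "shot" number tells which), for a name from the list of things; names that differ only in an ending like _2 or _b are one class to them, and where a whole thing is asked for, a point or a joint stands for the part that bears it (a point fixed in the world has none). Each returns a list of dicts, best first, with "conf" (0 to 1); they miss things now and then, are a little off and sometimes report something else, mostly with a low value. They report only what shows in the picture. A call takes as long as a camera call.
- r.spot_in(name, picture): "extent" ([centre column, centre row, width, height] in pixels, round what is visible of it).
- r.place_of(name, picture): "pixel" ([column, row] in pixels: a listed point, or the origin of a listed thing).
The state is a dict: "clock": time; "joint_pos": joint angles; "dq": joint speeds; "effort": joint torques, N m; "position": TCP position; "orientation": TCP orientation; "wrist_force": force on the tool from outside, world axes, zero at the start; "moment": the same for the moment, N m; "width": opening from 0.0 (shut) to 1.0 (fully open); "grip_force": force on a finger pad.
Only numpy, scipy, OpenCV 4.12 (cv2) and the standard library are available. Lean on these libraries where they do the work, as an engineer would, in place of code of your own. Each camera call takes 0.05 s, during which the arm holds its last target. There are 200 camera calls.

## Working session

There is one attempt and no reset: what is moved stays moved. The work goes in short steps, each a Python script; the robot and the scene stay as the last script left them, time stands still between calls to the robot, and variables do not carry over. Pictures are saved under pics/ and viewed, at most 10 in all, crops included, and the job is handed in when it is done.

```bash
mkdir -p pics; cat > h.py <<'E'
import numpy as np, cv2
from station import r
def K(p):
    f=240/np.tan(np.radians(p["vfov"])/2); return np.array([[f,0,p["cx"]],[0,f,p["cy"]],[0,0,1.]])
def ray(p,px,T=None):
    T=np.array(p["world_from_camera"]) if T is None else T
    q=cv2.undistortPoints(np.array([[px]],float),K(p),np.array([p["k1"],0,0,0.]))[0,0]
    return T[:3,3],T[:3,:3]@np.array([q[0],q[1],1])
def onz(p,px,z,T=None):
    o,d=ray(p,px,T); return o+d*(z-o[2])/d[2]
E
python3 - <<'E'
from h import *
ps={n:r.read_camera(n) for n in("scene","top")}
for n,p in ps.items():
    cv2.imwrite(f"pics/{n}.png",p["color"])
    for t,z in(("blue_press",.092),("blue_tray",.004),("blue_ball_center",None),("orange_pedal",.092)):
        for d in r.place_of(t,p)[:3]: print(n,t,np.round(d["pixel"],1),round(d["conf"],2), onz(p,d["pixel"],z).round(4) if z else "")
print(r.get_state()["clock"])
E
```

```text
scene blue_tray [448.2 219.4] 0.78 [0.6949 0.2712 0.004 ]
scene blue_ball_center [414.3 223.7] 0.6 Traceback (most recent call last):
  File "<stdin>", line 6, in <module>
ValueError: it knows: blue_ball_center, blue_press, blue_tray
```

View pics/scene.png

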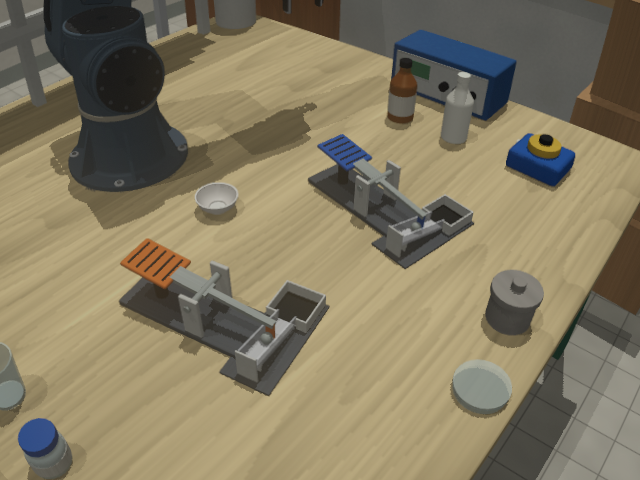

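The scene view shows the blue tread at about (345,152) and its tray at (448,215). The orange feeder is nearer the camera, with its tread at (155,262).

```bash
python3 - <<'E'
from h import *
ps={n:r.read_camera(n) for n in("scene","top")}
p=ps["scene"]; print("scene tread by eye",onz(p,[345,152],.092).round(4))
p=ps["top"]; cv2.imwrite("pics/top.png",p["color"])
for n,p in ps.items():
    for t,z in(("blue_press",.092),("blue_tray",.004),("blue_ball_center",.05)):
        for d in r.place_of(t,p)[:3]: print(n,t,np.round(d["pixel"],1),round(d["conf"],2), onz(p,d["pixel"],z).round(4))
    m=cv2.inRange(cv2.cvtColor(p["color"],cv2.COLOR_BGR2HSV),(108,120,50),(125,255,255))
    nb,_,st,c=cv2.connectedComponentsWithStats(cv2.morphologyEx(m,cv2.MORPH_CLOSE,np.ones((5,5))))
    for i in range(1,nb):
        if st[i,4]>150: print(n,"blob",c[i].round(1),st[i],onz(p,c[i],.092).round(4))
print(r.get_state()["clock"])
E
```

```text
scene tread by eye [0.4644 0.2219 0.092 ]
scene blue_press [345. 150.] 0.82 [0.4598 0.2279 0.092 ]
scene blue_tray [445.4 220.5] 0.57 [0.6922 0.2643 0.004 ]
scene blue_ball_center [415.5 227. ] 0.59 [0.6806 0.1574 0.05  ]
scene blob [423.5  51. ] [395  32  75  38 530] [0.3227 0.7735 0.092 ]
scene blob [496.8  91.4] [471  65  44  55 872] [0.5847 0.6912 0.092 ]
scene blob [343.6 151. ] [318 134  53  36 920] [0.4599 0.2231 0.092 ]
scene blob [539.4 162.5] [ 506  134   69   52 1697] [0.7941 0.4591 0.092 ]
scene blob [ 36.2 434.9] [ 18 418  37  34 951] [ 0.5542 -0.5575  0.092 ]
top blue_press [209.9 299.1] 0.94 [0.4598 0.2222 0.092 ]
top blue_tray [202.6 192.6] 0.72 [0.6962 0.2747 0.004 ]
top blue_ball_center [241.3 199.5] 0.45 [0.6727 0.1837 0.05  ]
top blob [ 57.2 153.5] [  26  121   60   61 1729] [0.7381 0.5588 0.092 ]
top blob [607.6 280.5] [595 268  26  26 541] [ 0.5365 -0.545   0.092 ]
top blob [206.6 301.5] [ 183  274   49   54 1711] [0.455  0.2282 0.092 ]
0.65
```

View pics/top.png

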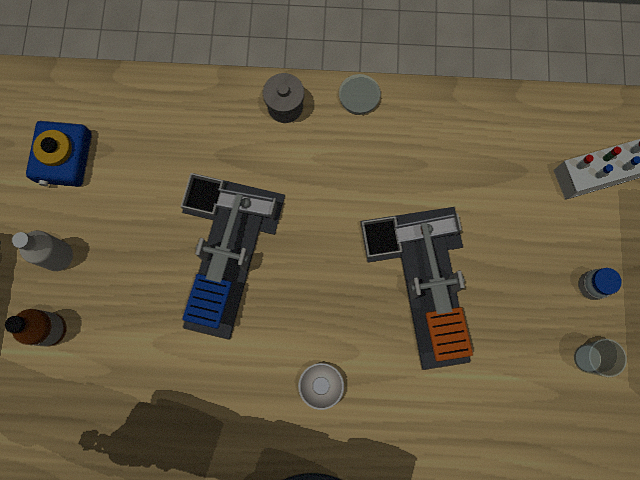

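The top view shows the blue tread at (207,301), tray at (203,195), orange tread at (450,335). The press estimate is about (0.458, 0.225). I'll go above it with the gripper shut and look with the wrist camera.

```bash
cat >> h.py <<'E'
def Rd(yaw):  # tool down, x along feeder x
    c,s=np.cos(yaw),np.sin(yaw); return np.array([[c,s,0],[s,-c,0],[0,0,-1.]])
E
python3 - <<'E'
from h import *
s=r.get_state(); print(np.array(s["orientation"]).round(2).tolist())
q=[r.ik([.43,.23,.24],Rd(-.2+k*np.pi/2)) for k in range(4)]; print([None if a is None else np.round(a,2).tolist() for a in q])
j0=np.array(s["joint_pos"]); k=min((k for k in range(4) if q[k] is not None and k%2==0),key=lambda k:np.abs(q[k]-j0).max())
R=Rd(-.2+k*np.pi/2); r.goto([.43,.23,.24],R); r.gripper_to(0.0)
s=r.get_state(); p=r.read_camera("wrist"); cv2.imwrite("pics/w1.png",p["color"])
T=np.eye(4);T[:3,:3]=s["orientation"];T[:3,3]=s["position"]; T=T@np.array(p["tool_from_camera"]); np.save("T.npy",T)
for t,z in(("blue_press",.092),("blue_tray",.004)):
    for d in r.place_of(t,p)[:2]: print(t,np.round(d["pixel"],1),round(d["conf"],2),onz(p,d["pixel"],z,T).round(4))
m=cv2.inRange(cv2.cvtColor(p["color"],cv2.COLOR_BGR2HSV),(108,120,50),(125,255,255))
m=cv2.morphologyEx(m,cv2.MORPH_CLOSE,np.ones((21,21)))
c=max(cv2.findContours(m,0,2)[0],key=cv2.contourArea); b=cv2.boxPoints(cv2.minAreaRect(c)); 
print(b.round(),[onz(p,x,.092,T).round(4).tolist() for x in b]); print(k,s["clock"],s["wrist_force"])
E
```

```text
[[-0.97, 0.26, 0.0], [0.26, 0.97, 0.0], [-0.0, 0.0, -1.0]]
[[0.49, 0.18, 0.01, 1.39, 0.0, -2.45], [0.49, 0.18, 0.01, 1.39, 0.0, 2.26], [0.49, 0.18, 0.01, 1.39, 0.0, 0.69], [0.49, 0.18, 0.01, 1.39, 0.0, -0.88]]
blue_press [325.2 244.4] 0.6 [0.457  0.2253 0.092 ]
[[285. 195.]
 [366. 194.]
 [368. 286.]
 [287. 287.]] [[0.4045, 0.1994, 0.092], [0.4175, 0.2699, 0.092], [0.5066, 0.2569, 0.092], [0.4925, 0.18, 0.092]]
2 2.8833 [-0.42961515  0.16458258  0.99479508]
```

View pics/w1.png

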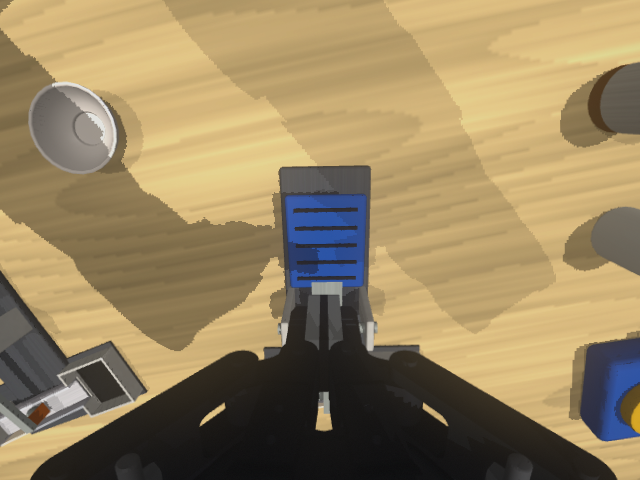

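The wrist view has the blue tread centred at about (326,241), with nothing in the way of the fingers. It puts the press point at (0.457, 0.226). Pressing now.

```bash
python3 - <<'E'
from h import *
R=Rd(-.2+np.pi); x,y=.457,.226
r.goto([x,y,.115],R)
def st(t):
    s=r.get_state(); print(t,round(s["clock"],2),np.round(s["position"],4),np.round(s["wrist_force"],1))
st("above")
print(r.move_straight([x,y,.058],feed=.04,until_force=18)); st("down")
r.hold(.6); st("mid"); r.hold(.6); st("held")
p=r.read_camera("top")
r.move_straight([x,y,.13],feed=.06); st("up")
r.move_straight([x-.1,y,.2],feed=.2); r.hold(.5)
q=r.read_camera("scene"); t=r.read_camera("top"); st("end")
for d in r.place_of("blue_ball_center",t)[:2]+r.place_of("blue_ball_center",q)[:2]: print(np.round(d["pixel"],1),d["conf"])
z=lambda i,a:cv2.resize(i[a[0]:a[1],a[2]:a[3]],(400,400),interpolation=2)
cv2.imwrite("pics/after.png",np.hstack([z(t["color"],(160,340,150,330)),z(q["color"],(120,280,310,470))]))
E
```

```text
above 3.61 [0.4572 0.2261 0.116 ] [ 0.3  0.6 -0.4]
False
down 5.18 [0.4569 0.226  0.0581] [-5.  -0.9  5.4]
mid 5.78 [0.457  0.226  0.0582] [-3.7 -0.5  4.4]
held 6.38 [0.4569 0.2261 0.0582] [-3.5  0.2  4.9]
up 7.78 [0.4568 0.2259 0.1296] [ 0.1 -0.1 -0.8]
end 9.14 [0.357 0.226 0.2  ] [ 0.3 -1.  -0.7]
[243.9 200.5] 0.63
[418.3 223. ] 0.46
```

View pics/after.png

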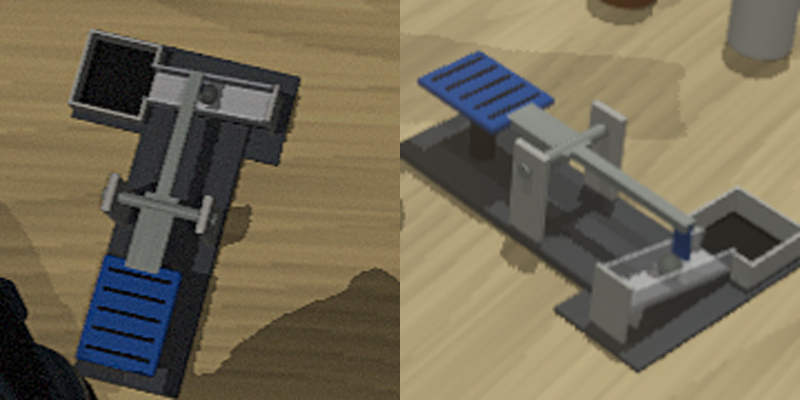

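The ball is still behind the gate: top crop (208,95), and the scene crop agrees. The tip passed z = 0.066 with only about 5 N on it, so the tread may not have been under the finger as I assumed. I'll press again in stages, logging force and taking pictures.

```bash
python3 - <<'E'
from h import *
R=Rd(-.2+np.pi); x,y=.457,.226
print(r.get_state()["width"])
r.goto([x,y,.11],R)
im=[]
z=lambda i,a:cv2.resize(i[a[0]:a[1],a[2]:a[3]],(400,300),interpolation=2)
for h in(.095,.09,.085,.08,.074,.068):
    r.move_straight([x,y,h],feed=.05)
    s=r.get_state(); print(h,round(s["clock"],2),np.round(s["position"],4),np.round(s["wrist_force"],1),np.round(s["moment"],2))
    if h in(.09,.068): im.append(np.hstack([z(r.read_camera("scene")["color"],(95,245,290,490)),z(r.read_camera("wrist")["color"],(120,420,120,520))]))
cv2.imwrite("pics/press.png",np.vstack(im))
E
```

```text
0.00035502973197711415
0.095 10.29 [0.4567 0.226  0.0951] [ 0.  -0.1  0.2] [-0.02  0.03  0.01]
0.09 10.54 [0.4568 0.2259 0.0898] [-1.   0.6  0.2] [0.01 0.07 0.06]
0.085 10.89 [0.4568 0.2259 0.0846] [ 0.6 -0.   0.4] [-0.   -0.01 -0.05]
0.08 11.14 [0.4568 0.2259 0.0796] [ 0.2 -0.4 -0.6] [-0.02  0.01 -0.01]
0.074 11.41 [0.4567 0.2259 0.0736] [0.5 0.1 0. ] [-0.   -0.03 -0.04]
0.068 11.68 [0.4568 0.2259 0.0676] [0.5 0.3 0.1] [ 0.01  0.   -0.02]
```

View pics/press.png

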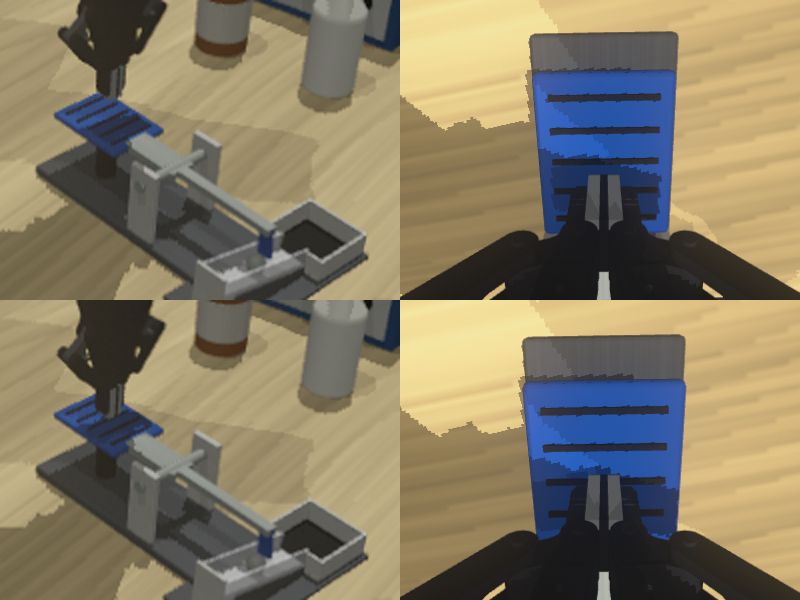

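Both rows show the shut fingers above the tread's middle without touching it, even at TCP z = 0.068. So in practice contact comes about 30 mm lower than the stated 92 mm. I'll press down until I feel the rigid stop.

```bash
python3 - <<'E'
from h import *
x,y=.457,.226
def st(t):
    s=r.get_state(); print(t,round(s["clock"],2),np.round(s["position"],4),np.round(s["wrist_force"],1))
z=lambda i,a:cv2.resize(i[a[0]:a[1],a[2]:a[3]],(400,300),interpolation=2)
st("start"); hit=False
for h in(.060,.052,.044,.036,.028):
    hit=r.move_straight([x,y,h],feed=.05,until_force=14); st(hit)
    if hit: break
im=z(r.read_camera("scene")["color"],(95,245,290,490)); w=z(r.read_camera("wrist")["color"],(120,420,120,520))
r.hold(.3); st("held")
cv2.imwrite("pics/press2.png",np.hstack([im,w]))
E
```

```text
start 11.78 [0.457 0.226 0.068] [-0.6 -0.4  0.1]
False 12.08 [0.4567 0.2259 0.0596] [-0.6  0.4  0.5]
False 12.39 [0.4574 0.2262 0.0523] [-0.2  0.6  6.7]
True 12.64 [0.4578 0.2262 0.0449] [-6.5 -2.7 23.3]
held 13.04 [0.4578 0.2262 0.0449] [-5.3 -2.3 21.1]
```

View pics/press2.png

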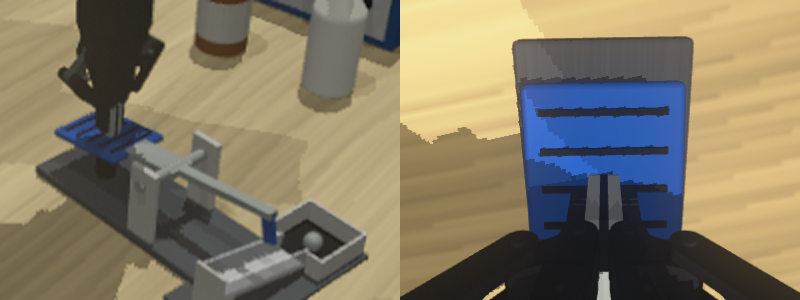

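The gate is lifted and the ball is in the tray, at crop (313,241). I'll press slightly harder to be sure the pedal is on its stop, hold for a second, release and check.

```bash
python3 - <<'E'
from h import *
x,y=.457,.226
def st(t):
    s=r.get_state(); print(t,round(s["clock"],2),np.round(s["position"],4),np.round(s["wrist_force"],1))
print(r.move_straight([x,y,.040],feed=.02,until_force=9)); st("stop")
r.hold(1.1); st("held")
r.move_straight([x,y,.10],feed=.06); st("up")
r.move_straight([x-.09,y,.2],feed=.2); r.hold(.5); st("end")
q=r.read_camera("scene"); t=r.read_camera("top")
for n,p in(("top",t),("scene",q)):
    for d in r.place_of("blue_ball_center",p)[:2]: print(n,np.round(d["pixel"],1),d["conf"],onz(p,d["pixel"],.014).round(3))
z=lambda i,a:cv2.resize(i[a[0]:a[1],a[2]:a[3]],(400,400),interpolation=2)
cv2.imwrite("pics/after2.png",np.hstack([z(t["color"],(160,340,150,330)),cv2.resize(q["color"][120:400,110:480],(400,400))]))
E
```

```text
True
stop 13.25 [0.4579 0.2263 0.0445] [-10.4  -5.7  31.7]
held 14.35 [0.4579 0.2263 0.0446] [-9.6 -4.1 29. ]
up 15.45 [0.4567 0.2259 0.0996] [ 0.2 -0.9 -0.4]
end 16.77 [0.367  0.2259 0.1999] [-1.   0.1 -0.6]
top [193.8 192.5] 0.45 [0.693 0.291 0.014]
scene [453.1 210.7] 0.47 [0.694 0.291 0.014]
```

View pics/after2.png

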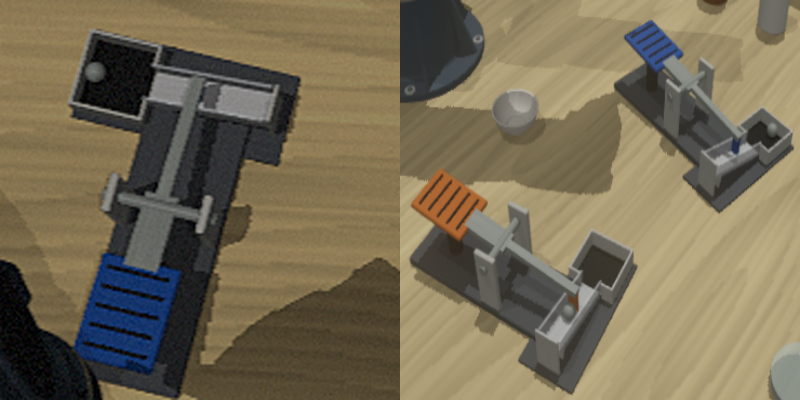

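The stop was rigid: force rose about 9 N over 0.4 mm. The ball is in the blue tray (top crop (95,72)), the blue pedal is back up with its gate down, and the orange feeder is untouched.

```bash
python3 -c "
from station import r
print(r.close_job())"
```

```text
the job is handed in; nothing more can be done
None
```

Job handed in at about 17 s: on a second press (the first stopped short and didn't release the ball) the blue pedal was held on its stop for just over a second, the ball rolled into the blue tray, the pedal came back up, and the orange pedal was never touched.

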